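# Pack the tiered sewing box

## Task

Pack the sewing box: put the pin tin, the thimble and the needle box upright into the recesses of the open bottom tier that are cut to their shapes, then lower the tray over the four corner dowels of the bottom tier, and last the lid over the dowels of the tray, each fully down. Do not knock over or shove the other sewing things on the table.

Things in the scene. Friction and masses are not known exactly. Their poses are not given: they have to be found in the camera images.
- pin_tin_center (a point): Centre (half-way up) of the loose round steel pin tin with a knurled twist lid, 44 mm diameter, 24 mm high, standing upright on the table; z up. 60 g.
- thimble_center (a point): Centre (half-way up) of the loose white plastic thimble, standing open end down, 24 mm high, tapering from 20 mm diameter at its foot to 16 mm just below its top. About 12 g.
- needle_box_center (a point): Centre (half-way up) of the loose little wooden needle box, 46 mm long (its x axis), 20 mm wide (y), 22 mm high, lying flat on the table.
- tray_center (a point): Centre of the loose open tray tier, 226 (x) by 118 (y) by 32 mm high, 0.3 kg; 16 mm above its underside. Carry it by the lengthwise middle divider: 10 mm thick, top at 31, tray floor at 5 mm, 46 mm free either side. Cross dividers 58 mm from the middle, 23 high. Corner posts: 13 mm holes below, 16 deep, 8 mm dowels above, 12 high, at x +-101, y +-47. Half-turn symmetric.
- lid_handle (a point): Centre of the bar handle on the loose lid, 24 mm above the lid's underside. Handle 64 mm long (x), 16 wide (y), rising 24 above the plate. Plate 226 (x) by 118 by 12 mm thick, lying flat, 0.26 kg, with a 13 mm through hole near each corner (x +-101, y +-47 mm). Half-turn symmetric.
- box_bottom: Open bottom tier of the wooden sewing box, immovable: 226 (x) by 118 (y) mm, walls 8 thick, 40 high; origin at the centre of its underside, z up. Corner dowels 8 mm thick at x +-101, y +-47, from 40 up to 52 mm, tips tapered. Tray underside comes to 40, lid underside to 72 mm. Inside, three 68 mm square inserts in a row along x; 51 mm from middle line to each long wall.
- insert_large_round: Fixed insert in the bottom tier with a round recess of 59 mm diameter at its middle, for the pin tin. Origin at the centre of its underside; recess floor 4 mm, top of the frame round it 8 mm above the origin. Axes as the bottom tier.
- insert_small_round: Fixed insert in the bottom tier with a round recess of 35 mm diameter at its middle, for the thimble. Origin at the centre of its underside; recess floor 4 mm, top of the frame 8 mm above the origin. Axes as the bottom tier.
- insert_oblong: Fixed insert in the bottom tier with an oblong recess at its middle, 59 mm along its x axis (along the box) by 35 mm, for the needle box. Origin at the centre of its underside; recess floor 4 mm, top of the frame 8 mm above the origin.

How it is judged:
By the outcome, as a careful person would: the job done as asked, in the order asked, and still so for the second after the job is handed in, with the robot touching nothing.
It also fails if it takes over 144 s, if anything falls off the work surface, if the arm or the gripper's body presses on something with over 40 N, if the wrist force passes 120 N, or if a joint passes its speed limit or range.

## Robot

A 6-joint arm with a two-finger parallel gripper is mounted at the origin on the work surface. World frame = base frame: x ahead of the robot, y to its left, z up, the work surface at z = 0. Lengths are in mm, angles in rad, forces in N, time in s.
With the tool pointing down it reaches from about 350 to 725 mm from the base axis. Payload 4.3 kg.
Tool frame: the origin (TCP) lies between the finger pads; the fingertips stand 19 mm ahead of it and the grasp point (between the pads) is the TCP (tip_extent is the distance from the TCP to the fingertips, in mm); z points along the fingers, y is the line along which they close (so a half turn about z gives the same grasp; the last joint's range is limited). The gripper opens to 85 mm and grips with 20 to 120 N. Pads are 22 mm wide; open, the fingers measure 114 mm over their backs; the gripper's body (76 mm by 85 mm) begins 54 mm behind the grasp point. The pads swing forward as they close: fully open they stand 13 mm farther back than shut.
Start: joints at [-1.4, 0.377, 0.081, 1.274, 0, 1.46], TCP at [159.356, -552.513, 250.329] pointing down, gripper open.
Joint ranges: [-2.72, 2.72], [-0.84, 1.66], [-1.02, 1.22], [-1.77, 2.12], [-1.37, 1.28], [-3.14, 3.14]. Speed limits (rad/s): [2.57, 2.57, 3.14, 3.14, 3.14, 3.14].

## Interface

Orientations are given as a unit quaternion [w, x, y, z].
In Python, from plant import * gives the robot as it stands. The module is installed in compiled form; this text tells all that it offers.
- The arm moves only by the tool servo_tool, never from a script. Its argument "increments" is one flat list of numbers, 6 for each row, row after row: the shift along the tool's x, y, z scaled (see below), then the turn, a rotation vector about the tool's x, y, z scaled (see below). In form: [x, y, z, rx, ry, rz, x, y, z, rx, ry, rz, ...]. A call has 1 to 5 rows; each row is the pose to reach, as a shift and turn from the pose commanded when the call began, along the tool's axes at that moment, turning the shorter way round; what a row does not reach only later rows make up. The controller multiplies each number of a shift by 500 mm and each number of a turn by pi rad. A row lasts 1/10 s, in which the tool goes at most 50 mm and 8.59 degrees, less where a joint would pass 70% of its speed; a pose out of reach is approached as far as the arm can. A call with a number of a shift or a turn outside -1 to 1 is refused whole. A call with a gripper value outside its range is refused whole. "grip" is the closure, from 0 (fully open) to 1 (shut), set as the call begins (left out, the last holds). The fingers move at their own pace and stop on an object; "force" is the grip in N (left out, the last holds). Time passes only in rows, so rows that repeat a pose let the fingers close. It gives the time, the measured TCP pose, the force, the opening and the grip force at its end, in the units of the state.
- state(): the state, without advancing time (a new reading comes with each control period).
- get_image(name): name is "scene" or "side" or "wrist"; returns a dict with "img" (480x640x3 uint8, blue, green, red), "range_z" (480x640 float32, mm along the optical axis (not along the pixel's ray), 0 where there is no reading), "fx", "fy", "cx", "cy" (pixels), "rvec" (rotation vector, rad) and "tvec" (3), from world to camera coordinates, as OpenCV has them; the wrist camera has in their place "tool_from_camera" (4x4, takes a point from camera to tool coordinates, whose origin is the TCP and whose axes are the flange's). Camera axes: x right, y down, z forward; pixel columns grow to the right and rows downward; lengths in mm; the calibration is good to about 2 mm. The wrist camera is an equidistant fisheye: a pixel r from the principal point sees the ray r / f radians off the axis. A picture is of the moment at which its call begins: read the wrist's pose just before it.
- sign_off(): hands the job in; it is judged then, once.
The state is a dict: "t": time; "qpos": joint angles; "qd": joint speeds; "tau": joint torques, N m; "ee_pos": TCP position; "ee_rot": TCP orientation; "contact_force": force on the tool from outside, world axes, zero at the start; "ft_torque": the same for the moment, N m; "width": opening from 0.0 (shut) to 1.0 (fully open); "grasp_force": force on a finger pad.
Only numpy, scipy, OpenCV 4.12 (cv2) and the standard library are available. Lean on these libraries where they do the work, as an engineer would, in place of code of your own. Each camera call takes 0.05 s, during which the arm holds its last target. There are 200 camera calls.

## Working session

There is one attempt and no reset: what is moved stays moved. The work goes in short steps, Python scripts to look and compute and a tool call to move; the robot and the scene stay as the last step left them, time stands still between calls to the robot, and variables do not carry over. Pictures are saved under pics/ and viewed, at most 15 in all, crops included, and the job is handed in when it is done.

Besides the shell and the picture viewer there is one more tool, called after "Emit:" in YAML: its name, and indented under it one key for each argument. servo_tool: Moves the arm, as the interface text tells. Its arguments: {"type":"object","properties":{"increments":{"type":"array"},"grip":{"type":"number"},"force":{"type":"number"}},"required":["increments"]}

```bash
mkdir -p pics; cat > h.py <<'E'
from plant import *
import numpy as np, cv2
from scipy.spatial.transform import Rotation as R
def grab(n,save=None):
    s=state(); d=get_image(n); d['s']=s
    if save: cv2.imwrite('pics/'+save,d['img'])
    return d
def cloud(d):
    "world xyz per pixel from range_z (scene/side)"
    v,u=np.mgrid[0:480,0:640]; z=d['range_z']
    if 'rvec' in d:
        p=np.dstack([(u-d['cx'])/d['fx']*z,(v-d['cy'])/d['fy']*z,z])
        M=cv2.Rodrigues(np.array(d['rvec'],float))[0]
        return (p-np.ravel(d['tvec']))@M
    x=(u-d['cx'])/d['fx'];y=(v-d['cy'])/d['fy'];th=np.hypot(x,y)+1e-9
    k=np.tan(np.minimum(th,1.5))/th
    p=np.dstack([x*k*z,y*k*z,z]); T=np.array(d['tool_from_camera'])
    q=p@T[:3,:3].T+T[:3,3]
    s=d['s'];w,a,b,c=s['ee_rot']
    P=q@R.from_quat([a,b,c,w]).as_matrix().T+np.array(s['ee_pos'])
    P[z<=0]=np.nan
    return P
E
python3 - <<'E'
from h import *
for n in('scene','side'):
    d=grab(n,n+'0.png'); c=cloud(d); np.save(n+'.npy',c); print(n,d['fx'],np.ravel(d['tvec']),(d['range_z']>0).mean())
    for v in range(0,480,120): print([c[v,u].round().tolist() for u in range(80,640,160)])
s=state();print(s)
E
```

```text
scene 567.4421522026587 [-454.50722151 -106.46711664 1306.36429414] 0.9939713541666667
[[-741.0, 597.0, 161.0], [-596.0, 1293.0, 15.0], [88.0, 1398.0, 89.0], [668.0, 1379.0, 178.0]]
[[-17.0, -63.0, 190.0], [33.0, 399.0, 2.0], [417.0, 627.0, -1.0], [810.0, 856.0, -1.0]]
[[60.0, -195.0, 1.0], [339.0, -35.0, -1.0], [624.0, 126.0, -0.0], [913.0, 281.0, 5.0]]
[[297.0, -415.0, 2.0], [536.0, -309.0, 31.0], [745.0, -164.0, 1.0], [972.0, -38.0, 2.0]]
side 469.64826745861785 [482.16592771 180.23784358 704.33698714] 0.9961328125
[[1721.0, -575.0, 171.0], [1724.0, -1486.0, -28.0], [1160.0, -2279.0, -136.0], [283.0, -846.0, 277.0]]
[[1716.0, -420.0, -192.0], [972.0, -375.0, -1.0], [581.0, -574.0, -0.0], [188.0, -779.0, -2.0]]
[[964.0, 184.0, -1.0], [677.0, 60.0, 16.0], [414.0, -96.0, -1.0], [181.0, 94.0, 238.0]]
[[748.0, 380.0, -1.0], [530.0, 279.0, 11.0], [323.0, 163.0, -3.0], [108.0, 57.0, -1.0]]
{'t': 0.1, 'qpos': array([-1.40027626e+00,  3.78014001e-01,  7.97842350e-02,  1.27440971e+00,
       -3.41098110e-06,  1.46046325e+00]), 'qd': array([ 0.00117799,  0.00032629,  0.00239053, -0.0005207 ,  0.00211618,
       -0.00160203]), 'tau': array([ 6.79018576e-04, -4.64695358e+01,  2.70581764e+01,  1.20411793e-02,
       -1.16411088e-04,  1.50794807e-05]), 'ee_pos': array([ 159.26901124, -551.93218092,  249.45016184]), 'ee_rot': array([-9.21104159e-04,  9.90155961e-01,  1.39965440e-01, -2.94338746e-05]), 'contact_force': array([ 0.43785026, -0.23556185,  0.1740108 ]), 'ft_torque': array([ 0.0521778 , -0.03479663,  0.00120022]), 'grasp_force': 0.0, 'width': 1.001255266007205}
```

View pics/scene0.png

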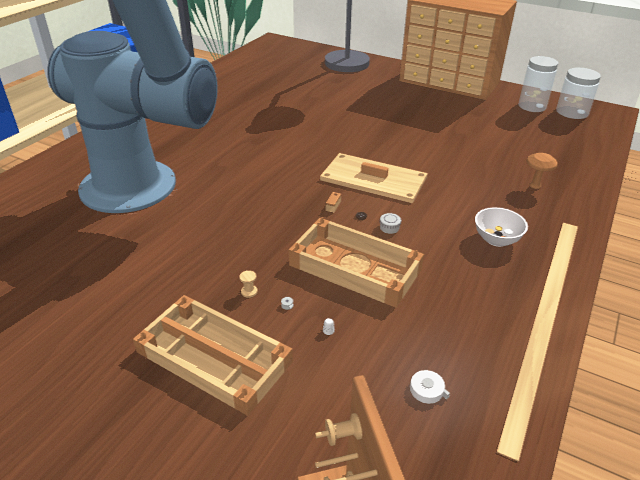

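View pics/side0.png

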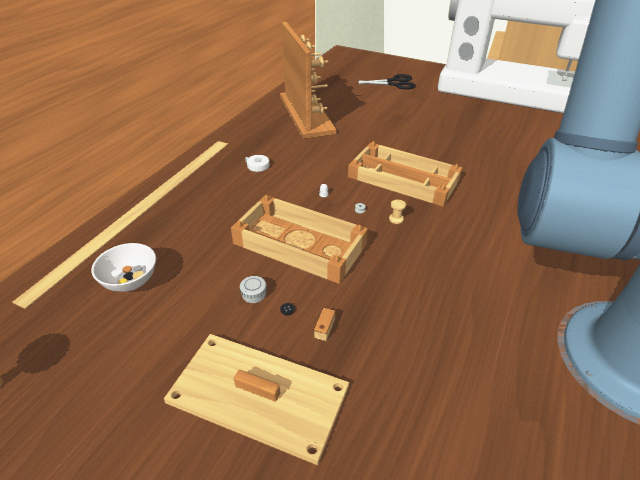

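The scene shows the tray at (212,352), the box at (355,260), the lid at (373,177), the needle box at (333,203), the pin tin at (390,223) and the thimble at (329,326). The other items in the area are a bobbin at (287,303), a spool at (248,284) and a button at (361,215). In the box, the small round recess is on the robot side, the large round one is in the middle and the oblong one is at the far end.

```bash
cat > m.py <<'E'
from h import *
def hm(c,z0,z1,x0=200,y0=-450,res=1.5,n=(480,600)):
    p=c.reshape(-1,3); p=p[np.isfinite(p).all(1)&(p[:,2]>z0)&(p[:,2]<z1)]
    i=((p[:,:2]-[x0,y0])/res).astype(int); k=((i>=0)&(i<n)).all(1)
    m=np.zeros(n,np.uint8); m[i[k,0],i[k,1]]=255
    return cv2.morphologyEx(m,cv2.MORPH_CLOSE,np.ones((5,5)))
for n in('scene','side'):
    c=np.load(n+'.npy'); m=hm(c,7,120)
    N,l,st,ce=cv2.connectedComponentsWithStats(m)
    print(n)
    for k in range(1,N):
        if st[k,4]<25: continue
        ys,xs=np.nonzero(l==k)
        P=np.c_[ys,xs]*1.5+[200.75,-449.25]
        r=cv2.minAreaRect(P.astype(np.float32))
        q=c.reshape(-1,3);q=q[np.isfinite(q).all(1)]
        w=q[(abs(q[:,0]-r[0][0])<60)&(abs(q[:,1]-r[0][1])<60)&(q[:,2]<120),2].max()
        print(st[k,4],np.round(r[0],1),np.round(r[1],1),round(r[2],1),'zmax',round(w,1))
E
python3 m.py
```

```text
scene
7666 [ 477.9 -304.4] [122.7 229.7] 87.3 zmax 36.0
10582 [479.6 308.6] [228.1 129. ] 5.0 zmax 40.3
315 [ 441.9 -153.3] [28.3 30.9] 60.3 zmax 44.2
412 [449.  161.8] [21.2 49.2] 8.1 zmax 25.6
8885 [581.   3.] [126.5 229. ] 89.2 zmax 44.0
157 [ 521.  -147.8] [19.5 21. ] 0.0 zmax 16.2
676 [589.2 150.8] [45. 42.] 90.0 zmax 28.4
116 [ 613.2 -166.5] [16.5 18. ] 90.0 zmax 27.6
641 [ 749.4 -423.7] [66.8 69.1] 41.6 zmax 120.0
2592 [796.7 223.1] [100.8 105.9] 14.0 zmax 48.6
987 [ 803.  -198.8] [52. 52.] 45.0 zmax 22.1
346 [821.8 439.5] [19.5 57. ] 90.0 zmax 84.0
side
4851 [ 479.8 -304.3] [125.5 229.6] 87.6 zmax 33.4
11561 [481.3 309.1] [228.3 120.7] 5.0 zmax 37.4
299 [ 442.6 -152.9] [28.2 29.5] 26.6 zmax 41.5
436 [449.4 163.7] [21.6 48. ] 8.7 zmax 24.1
8461 [582.2   2.5] [123.2 229. ] 88.9 zmax 41.4
157 [ 521.1 -148.4] [19.7 20.7] 9.5 zmax 11.8
684 [589.3 152. ] [44.1 43.5] 53.1 zmax 26.1
95 [ 611.3 -162.2] [16.8 14.8] 63.4 zmax 25.1
2323 [ 778.2 -433. ] [ 90.4 127.1] 43.6 zmax 120.0
2768 [798.3 223.9] [103.8 102.7] 11.3 zmax 46.8
948 [ 802.2 -195.3] [53.4 53.2] 38.7 zmax 18.0
```

```bash
cat >> h.py <<'E'
CMD=None
def go(pos,yaw,cur=None,p=False):
    "print increment numbers for tool-down pose at pos, yaw(deg) from the current measured pose"
    s=state(); w,a,b,c=s['ee_rot']; M=R.from_quat([a,b,c,w])
    if cur is not None: P0=np.array(cur[:3],float); M=R.from_euler('z',cur[3],degrees=True)*R.from_euler('x',180,degrees=True)
    else: P0=np.array(s['ee_pos'])
    T=R.from_euler('z',yaw,degrees=True)*R.from_euler('x',180,degrees=True)
    d=M.inv().apply(np.array(pos)-P0); r=(M.inv()*T).as_rotvec()
    print(np.round(d/500,4).tolist(),np.round(r/np.pi,4).tolist())
def show():
    s=state(); w,a,b,c=s['ee_rot']; e=R.from_quat([a,b,c,w]).as_matrix()
    print(s['t'],s['ee_pos'].round(1),'yaw',round(np.degrees(np.arctan2(e[1,0],e[0,0])),2),'zdir',e[:,2].round(3),'q',s['qpos'].round(2),'w',round(s['width'],3),'F',s['contact_force'].round(1),s['grasp_force'])
E
python3 - <<'E'
from h import *
import m
for n in('scene','side'):
    c=np.load(n+'.npy').reshape(-1,3); cx,cy=581.7,2.8
    a=np.radians(-1); q=c-[cx,cy,0]; x=q[:,0]*np.cos(a)+q[:,1]*np.sin(a); y=-q[:,0]*np.sin(a)+q[:,1]*np.cos(a)
    k=(abs(x)<101)&(abs(y)<46)&(q[:,2]<30)
    h,e=np.histogram(q[k,2],bins=np.arange(-2,30,1)); print(n,h.tolist())
    for zz in (12,): pass
    img=np.zeros((110,220,3),np.uint8)
    i=(np.c_[y,x][k]+[55,110]).astype(int)
    img[i[:,0],i[:,1]]=np.clip((q[k,2]*12),0,255)[:,None]
    cv2.imwrite(f'pics/in_{n}.png',cv2.resize(img,None,fx=3,fy=3,interpolation=0))
    cc=c.reshape(480,640,3)
E
python3 - <<'E'
import cv2,numpy as np
cv2.imwrite('pics/in.png',np.vstack([cv2.imread('pics/in_scene.png')[:290],cv2.imread('pics/in_side.png')[:290]]))
from sys import path; path.insert(0,'.')
from h import *
go([581.7,2.8,260],-1)
E
```

```text
scene
7666 [ 477.9 -304.4] [122.7 229.7] 87.3 zmax 36.0
10582 [479.6 308.6] [228.1 129. ] 5.0 zmax 40.3
315 [ 441.9 -153.3] [28.3 30.9] 60.3 zmax 44.2
412 [449.  161.8] [21.2 49.2] 8.1 zmax 25.6
8885 [581.   3.] [126.5 229. ] 89.2 zmax 44.0
157 [ 521.  -147.8] [19.5 21. ] 0.0 zmax 16.2
676 [589.2 150.8] [45. 42.] 90.0 zmax 28.4
116 [ 613.2 -166.5] [16.5 18. ] 90.0 zmax 27.6
641 [ 749.4 -423.7] [66.8 69.1] 41.6 zmax 120.0
2592 [796.7 223.1] [100.8 105.9] 14.0 zmax 48.6
987 [ 803.  -198.8] [52. 52.] 45.0 zmax 22.1
346 [821.8 439.5] [19.5 57. ] 90.0 zmax 84.0
side
4851 [ 479.8 -304.3] [125.5 229.6] 87.6 zmax 33.4
11561 [481.3 309.1] [228.3 120.7] 5.0 zmax 37.4
299 [ 442.6 -152.9] [28.2 29.5] 26.6 zmax 41.5
436 [449.4 163.7] [21.6 48. ] 8.7 zmax 24.1
8461 [582.2   2.5] [123.2 229. ] 88.9 zmax 41.4
157 [ 521.1 -148.4] [19.7 20.7] 9.5 zmax 11.8
684 [589.3 152. ] [44.1 43.5] 53.1 zmax 26.1
95 [ 611.3 -162.2] [16.8 14.8] 63.4 zmax 25.1
2323 [ 778.2 -433. ] [ 90.4 127.1] 43.6 zmax 120.0
2768 [798.3 223.9] [103.8 102.7] 11.3 zmax 46.8
948 [ 802.2 -195.3] [53.4 53.2] 38.7 zmax 18.0
scene [0, 0, 0, 0, 0, 0, 0, 8, 24, 53, 82, 197, 246, 259, 213, 257, 298, 251, 148, 39, 11, 4, 5, 4, 7, 4, 6, 5, 5, 8, 8]
side [0, 0, 0, 0, 0, 2, 20, 36, 34, 116, 310, 331, 199, 182, 360, 357, 155, 23, 6, 7, 4, 3, 5, 5, 4, 6, 5, 5, 9, 4, 5]
[1.1193, -0.8319, -0.0194] [-0.0006, 0.0, 0.095]
```

View pics/in.png

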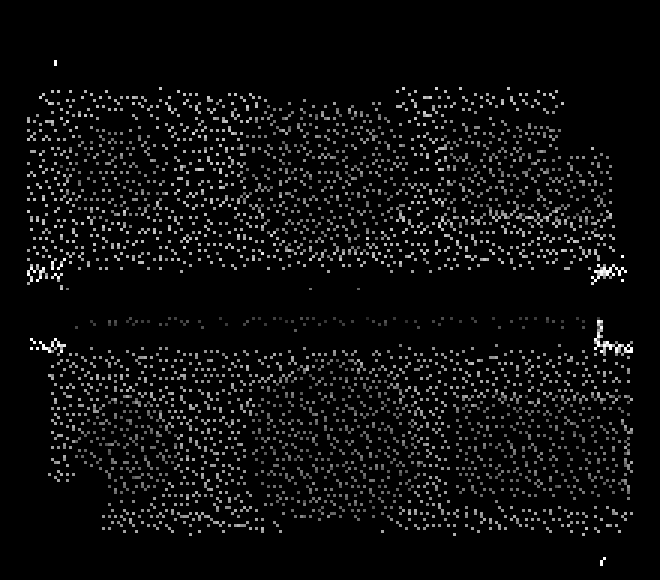

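The recess floors are at about z=10 and the frame tops at about 14. The inserts sit at roughly -70, 0 and +70 along the box.

```bash
sed -i 's/^for n in/if __name__=="__main__":\n  for n in/' m.py; python3 - <<'E'
from h import *
go([612,-164.5,150],0)
E
```

```text
[1.0847, -0.4932, 0.2] [-0.0006, 0.0, 0.0894]
```

Emit:
servo_tool:
  increments: [0.45,-0.2,0.08,0,0,0.0894,0.45,-0.2,0.08,0,0,0.0894,0.45,-0.2,0.08,0,0,0.0894,0.45,-0.2,0.08,0,0,0.0894,0.45,-0.2,0.08,0,0,0.0894]
  grip: 0.4

```text
t: 0.6
ee_pos: [348.0, -393.1, 209.8]
ee_rot: [-0.0, 1.0, -0.0, -0.0]
contact_force: [0.7, -0.3, 0.3]
width: 0.597
grasp_force: 0.0
```

Emit:
servo_tool:
  increments: [0.3,-0.26,0.06,0,0,0,0.3,-0.26,0.06,0,0,0,0.3,-0.26,0.06,0,0,0,0.3,-0.26,0.06,0,0,0,0.3,-0.26,0.06,0,0,0]

```text
t: 1.1
ee_pos: [499.9, -260.1, 178.8]
ee_rot: [-0.001, 1.0, 0.004, -0.0]
contact_force: [-1.2, -0.5, 0.3]
width: 0.599
grasp_force: 0.0
```

Emit:
servo_tool:
  increments: [0.228,-0.199,0.06,0,0,0,0.228,-0.199,0.06,0,0,0,0.228,-0.199,0.06,0,0,0,0.228,-0.199,0.06,0,0,0,0.228,-0.199,0.06,0,0,0]

```text
t: 1.6
ee_pos: [610.8, -164.7, 149.4]
ee_rot: [-0.0, 1.0, 0.001, -0.001]
contact_force: [-1.0, -0.9, -0.5]
width: 0.597
grasp_force: 0.0
```

```bash
python3 - <<'E'
from h import *
show(); d=grab('wrist','w1.png'); c=cloud(d); np.save('w1.npy',c); print(d['fx'],d['cx'],d['cy'],np.array(d['tool_from_camera']).round(3).tolist())
import m
M=m.hm(c,7,60); N,l,st,ce=cv2.connectedComponentsWithStats(M)
for k in range(1,N):
    if st[k,4]>25:
        print(st[k,4],st[k,:4].tolist(),np.round(ce[k][::-1]*1.5+[200.75,-449.25],1))
E
```

```text
1.6 [ 610.8 -164.7  149.4] yaw 0.1 zdir [-0.002 -0.    -1.   ] q [-0.36  0.54  0.07  1.1  -0.    2.78] w 0.597 F [-1.  -0.9 -0.5] 0.0
371.64829954431775 318.1983972475653 234.51968197429835 [[-0.001, -0.96, -0.28, 70.01], [1.0, -0.001, -0.0, 0.419], [-0.0, -0.28, 0.96, -122.782], [0.0, 0.0, 0.0, 1.0]]
181 [66, 107, 22, 19] [ 373.8 -338.9]
230 [459, 113, 19, 30] [384.5 248.7]
285 [90, 125, 24, 35] [ 415.7 -299.5]
461 [390, 156, 35, 19] [448.5 160.9]
46 [189, 161, 14, 9] [ 449.2 -156. ]
27 [292, 177, 7, 7] [471.   -7.2]
8231 [259, 181, 84, 149] [598.9   5. ]
2020 [52, 191, 82, 72] [ 558.1 -316.3]
175 [193, 205, 15, 15] [ 519.2 -149.1]
239 [385, 244, 16, 29] [586.1 137.2]
125 [183, 269, 13, 12] [ 612.  -165.6]
2147 [0, 335, 60, 84] [ 757.4 -412.9]
28 [158, 382, 17, 4] [ 775.6 -199.7]
```

View pics/w1.png

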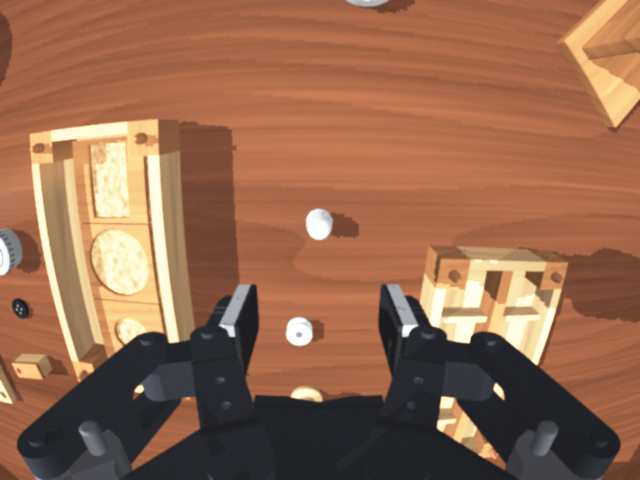

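The thimble is at (319,222), about (612,-165) in world coordinates. The box is on the left and the tray on the right. I'm turning the tool half round first, so joint 6 stays in range over the box.

Emit:
servo_tool:
  increments: [0,0,0,0,0,-0.225,0,0,0,0,0,-0.225,0,0,0,0,0,-0.225,0,0,0,0,0,-0.225,0,0,0,0,0,-0.225]

```text
t: 2.15
ee_pos: [609.6, -167.4, 151.2]
ee_rot: [0.0, 0.938, 0.347, -0.0]
contact_force: [-0.1, -0.9, 0.2]
width: 0.6
grasp_force: 0.0
```

Emit:
servo_tool:
  increments: [0,0,0,0,0,-0.225,0,0,0,0,0,-0.225,0,0,0,0,0,-0.225,0,0,0,0,0,-0.225,0,0,0,0,0,-0.225]

```text
t: 2.65
ee_pos: [609.6, -167.5, 151.2]
ee_rot: [0.0, 0.76, 0.65, -0.0]
contact_force: [-0.7, -0.8, 1.1]
width: 0.598
grasp_force: 0.0
```

Emit:
servo_tool:
  increments: [0,0,0,0,0,-0.225,0,0,0,0,0,-0.225,0,0,0,0,0,-0.225,0,0,0,0,0,-0.225,0,0,0,0,0,-0.225]

```text
t: 3.15
ee_pos: [609.5, -167.5, 151.2]
ee_rot: [0.0, 0.488, 0.873, -0.0]
contact_force: [-0.0, -0.2, 0.3]
width: 0.601
grasp_force: 0.0
```

Emit:
servo_tool:
  increments: [0,0,0.1,0,0,-0.225,0,0,0.1,0,0,-0.225,0,0,0.1,0,0,-0.225,0,0,0.1,0,0,-0.225,0,0,0.1,0,0,-0.225]

```text
t: 3.65
ee_pos: [609.5, -167.5, 101.1]
ee_rot: [-0.0, 0.155, 0.988, -0.0]
contact_force: [-0.8, -0.4, 0.2]
width: 0.601
grasp_force: 0.0
```

Emit:
servo_tool:
  increments: [0,0,0.08,0,0,-0.1,0,0,0.08,0,0,-0.1,0,0,0.08,0,0,-0.1,0,0,0.08,0,0,-0.1,0,0,0.08,0,0,-0.1]

```text
t: 4.15
ee_pos: [611.5, -166.5, 61.9]
ee_rot: [0.001, 0.002, 1.0, -0.001]
contact_force: [-0.5, 0.0, -0.2]
width: 0.601
grasp_force: 0.0
```

```bash
python3 - <<'E'
from h import *
show(); go([612,-165,25],180)
E
```

```text
4.15 [ 611.5 -166.5   61.9] yaw 179.81 zdir [ 0.002 -0.001 -1.   ] q [-0.37  0.6  -0.06  0.91 -0.   -0.36] w 0.601 F [-0.5  0.  -0.2] 0.0
[-0.0008, 0.0031, 0.0737] [-0.0003, 0.0007, -0.0011]
```

Emit:
servo_tool:
  increments: [-0.001,0.003,0.03,0,0,0,-0.001,0.003,0.06,0,0,0,-0.001,0.003,0.073,0,0,0,-0.001,0.003,0.073,0,0,0]

```text
t: 4.55
ee_pos: [610.9, -163.8, 23.5]
ee_rot: [-0.001, 0.001, 1.0, 0.0]
contact_force: [0.1, 0.7, -0.3]
width: 0.598
grasp_force: 0.0
```

Emit:
servo_tool:
  increments: [0,0,0,0,0,0,0,0,0,0,0,0,0,0,0,0,0,0,0,0,0,0,0,0,0,0,0,0,0,0]
  grip: 1.0
  force: 20

```text
t: 5.05
ee_pos: [612.3, -164.1, 25.0]
ee_rot: [0.001, 0.0, 1.0, -0.0]
contact_force: [-0.8, 0.6, 6.3]
width: 0.195
grasp_force: 19.9
```

```bash
python3 - <<'E'
from h import *
show(); d=grab('wrist','w2.png')
E
```

```text
5.05 [ 612.3 -164.1   25. ] yaw 179.99 zdir [ 0.002 -0.001 -1.   ] q [-0.36  0.64 -0.1   0.83 -0.   -0.36] w 0.195 F [-0.8  0.6  6.3] 19.930591043812456
```

View pics/w2.png

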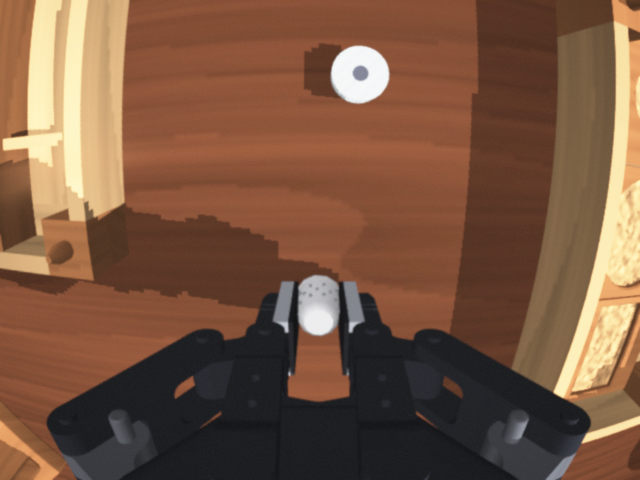

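The thimble is held upright between the pads at (319,305). Next I carry it to the small round recess.

Emit:
servo_tool:
  increments: [0,0,-0.06,0,0,0,0,0,-0.15,0,0,0,0,0,-0.15,0,0,0]

```text
t: 5.4
ee_pos: [615.6, -165.3, 105.2]
ee_rot: [0.005, -0.0, 1.0, -0.002]
contact_force: [1.8, -0.1, 0.3]
width: 0.198
grasp_force: 19.7
```

Emit:
servo_tool:
  increments: [0.2,0.336,0,0,0,0,0.2,0.336,0,0,0,0,0.2,0.336,0,0,0,0,0.2,0.336,0,0,0,0,0.2,0.336,0,0,0,0]

```text
t: 5.9
ee_pos: [506.3, 8.5, 97.7]
ee_rot: [-0.003, -0.003, 1.0, 0.001]
contact_force: [-0.5, -0.4, -0.2]
width: 0.199
grasp_force: 19.7
```

Emit:
servo_tool:
  increments: [0,0,0,0,0,0,0,0,0,0,0,0]

```text
t: 6.1
ee_pos: [512.4, 3.6, 99.0]
ee_rot: [0.001, 0.0, 1.0, -0.0]
contact_force: [0.6, 0.2, 0.2]
width: 0.199
grasp_force: 19.7
```

```bash
python3 - <<'E'
from h import *
show(); d=grab('wrist','w3.png'); c=cloud(d)
# box rim: points z 37-44
import m
M=m.hm(c,33,56); M[:, :250]=0
ys,xs=np.nonzero(M); P=np.c_[ys,xs]*1.5+[200.75,-449.25]; k=(P[:,0]>440)&(P[:,0]<720)&(abs(P[:,1]-3)<80); print(P[k].min(0),P[k].max(0),cv2.minAreaRect(P[k].astype(np.float32)))
E
```

```text
6.1 [512.4   3.6  99. ] yaw 179.97 zdir [ 0.001 -0.001 -1.   ] q [-0.12  0.35 -0.37  0.85 -0.   -0.12] w 0.199 F [0.6 0.2 0.2] 19.72004619288782
[466.25 -57.75] [560.75  62.25] ((513.5, 2.2499923706054688), (94.49998474121094, 119.99998474121094), -0.0)
```

View pics/w3.png

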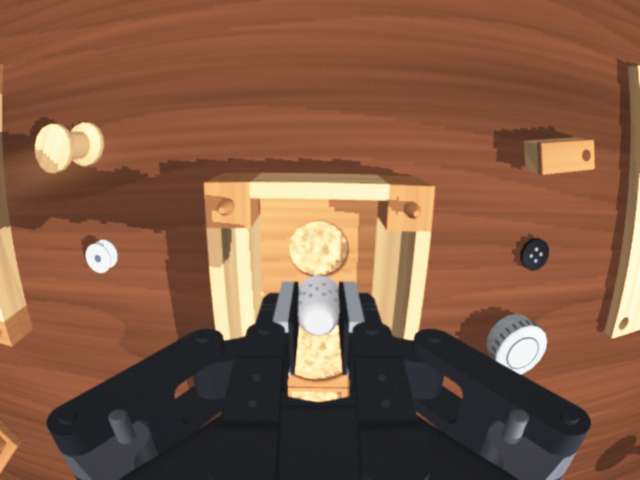

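The thimble hangs over the box. The small recess shows at (318,248), and the near dowels are at (226,206) and (411,209).

```bash
cat >> h.py <<'E'
def ray(d,px,z):
    "world points of wrist (fisheye) or fixed-camera pixels on plane z"
    out=[]
    for (u,v) in px:
        x=(u-d['cx'])/d['fx'];y=(v-d['cy'])/d['fy']
        if 'rvec' in d:
            M=cv2.Rodrigues(np.array(d['rvec'],float))[0]; o=-M.T@np.ravel(d['tvec']); r=M.T@[x,y,1]
        else:
            th=np.hypot(x,y)+1e-9; r=np.array([x/th*np.sin(th),y/th*np.sin(th),np.cos(th)]); T=np.array(d['tool_from_camera'])
            w,a,b,c=d['s']['ee_rot']; Q=R.from_quat([a,b,c,w]).as_matrix()
            o=Q@T[:3,3]+d['s']['ee_pos']; r=Q@T[:3,:3]@r
        out.append(o+r*(z-o[2])/r[2])
    return np.array(out)
E
python3 - <<'E'
from h import *
d=grab('wrist'); print(ray(d,[(318,248)],14).round(1), ray(d,[(226,206),(411,209)],52).round(1), ray(d,[(205,182),(434,185)],40).round(1))
E
```

```text
[[509.4   2.7  14. ]] [[475.8 -41.   52. ]
 [477.4  47.1  52. ]] [[465.6 -54.6  40. ]
 [467.3  61.8  40. ]]
```

Emit:
servo_tool:
  increments: [0.004,-0.001,0.06,0,0,0,0.004,-0.001,0.1,0,0,0,0.004,-0.001,0.12,0,0,0,0.004,-0.001,0.126,0,0,0,0.004,-0.001,0.126,0,0,0]

```text
t: 6.7
ee_pos: [509.8, 3.3, 36.1]
ee_rot: [-0.0, 0.0, 1.0, -0.0]
contact_force: [-0.3, -0.5, -1.0]
width: 0.195
grasp_force: 19.7
```

Emit:
servo_tool:
  increments: [0,0,0.001,0,0,0,0,0,0.001,0,0,0]

```text
t: 6.9
ee_pos: [510.6, 3.5, 36.3]
ee_rot: [0.001, 0.0, 1.0, -0.0]
contact_force: [0.0, -0.0, 0.6]
width: 0.197
grasp_force: 19.7
```

Emit:
servo_tool:
  increments: [0,0,0,0,0,0,0,0,0,0,0,0,0,0,0,0,0,0]
  grip: 0.55

```text
t: 7.2
ee_pos: [509.7, 3.7, 35.7]
ee_rot: [0.0, -0.0, 1.0, -0.0]
contact_force: [0.0, -0.5, 0.5]
width: 0.452
grasp_force: 0.0
```

Emit:
servo_tool:
  increments: [0,0,-0.05,0,0,0,0,0,-0.15,0,0,0,0,0,-0.2,0,0,0,0,0,-0.2,0,0,0]

```text
t: 7.6
ee_pos: [512.9, 3.4, 139.8]
ee_rot: [0.004, -0.0, 1.0, -0.001]
contact_force: [1.0, -0.0, 0.3]
width: 0.448
grasp_force: 0.0
```

```bash
python3 - <<'E'
from h import *
show(); d=grab('wrist','w4.png'); print(ray(d,[(320,240)],14))
go([589,151.4,110],180)
E
```

```text
7.6 [512.9   3.4 139.8] yaw -180.0 zdir [ 0.008 -0.001 -1.   ] q [-0.12  0.31 -0.31  0.94 -0.   -0.12] w 0.448 F [ 1.  -0.   0.3] 0.0
[[518.28886385   4.01255413  14.        ]]
[-0.1549, 0.2958, 0.0557] [-0.0002, 0.0016, 0.0]
```

View pics/w4.png

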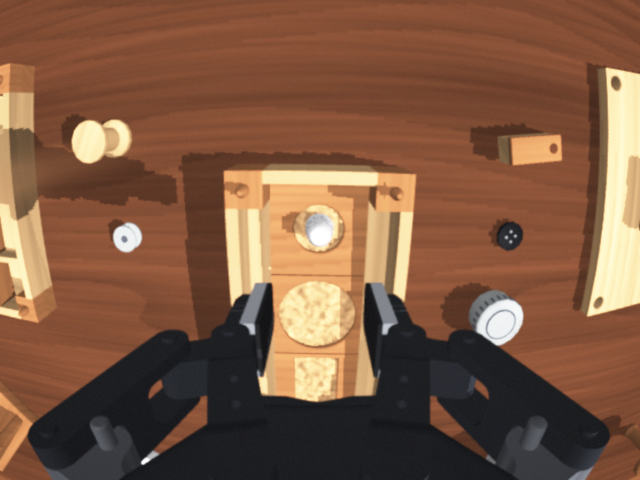

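The thimble stands in its recess at (318,230). Next is the pin tin.

Emit:
servo_tool:
  increments: [-0.155,0.296,0.05,0,0,0,-0.155,0.296,0.05,0,0,0,-0.155,0.296,0.05,0,0,0,-0.155,0.296,0.05,0,0,0,-0.155,0.296,0.05,0,0,0]
  grip: 0.15

```text
t: 8.15
ee_pos: [586.5, 154.1, 107.8]
ee_rot: [-0.001, -0.002, 1.0, -0.0]
contact_force: [-0.3, -0.4, -0.5]
width: 0.847
grasp_force: 0.0
```

Emit:
servo_tool:
  increments: [0,0,0.1,0,0,0,0,0,0.1,0,0,0,0,0,0.1,0,0,0,0,0,0.1,0,0,0]

```text
t: 8.55
ee_pos: [587.5, 151.0, 61.8]
ee_rot: [0.001, 0.001, 1.0, -0.0]
contact_force: [0.7, -0.6, 0.3]
width: 0.853
grasp_force: 0.0
```

```bash
python3 - <<'E'
from h import *
show(); go([589,151.4,25],180); d=grab('wrist'); c=cloud(d); k=(c[...,2]>20)&(c[...,2]<30)&(abs(c[...,0]-589)<35)&(abs(c[...,1]-151)<30); p=c[k]; print(len(p),p.min(0),p.max(0),p.mean(0))
E
```

```text
8.55 [587.5 151.   61.8] yaw 179.94 zdir [ 0.001 -0.    -1.   ] q [ 0.15  0.56 -0.14  0.87 -0.    0.15] w 0.853 F [ 0.7 -0.6  0.3] 0.0
[-0.0029, 0.0008, 0.0736] [-0.0, 0.0004, -0.0003]
5986 [564.56351945 128.52785904  20.02829058] [609.6441173  172.73538833  25.84803369] [585.59797046 150.67958064  23.32969804]
```

Emit:
servo_tool:
  increments: [0,0,0.04,0,0,0,0,0,0.065,0,0,0,0,0,0.074,0,0,0,0,0,0.074,0,0,0]

```text
t: 9.0
ee_pos: [586.6, 151.5, 23.2]
ee_rot: [-0.001, 0.0, 1.0, -0.0]
contact_force: [0.7, -0.5, 0.0]
width: 0.848
grasp_force: 0.0
```

Emit:
servo_tool:
  increments: [0,0,0,0,0,0,0,0,0,0,0,0,0,0,0,0,0,0,0,0,0,0,0,0,0,0,0,0,0,0]
  grip: 1.0
  force: 30

```text
t: 9.5
ee_pos: [587.8, 151.8, 24.5]
ee_rot: [0.001, 0.0, 1.0, 0.0]
contact_force: [-2.1, -0.5, 6.2]
width: 0.496
grasp_force: 30.5
```

Emit:
servo_tool:
  increments: [0,0,-0.05,0,0,0,0,0,-0.15,0,0,0,0,0,-0.15,0,0,0,0,0,-0.15,0,0,0]

```text
t: 9.9
ee_pos: [588.6, 152.0, 100.1]
ee_rot: [0.002, 0.0, 1.0, 0.0]
contact_force: [-0.0, -0.5, -1.9]
width: 0.497
grasp_force: 30.8
```

```bash
python3 - <<'E'
from h import *
show(); go([580,2.3,99],180)
E
```

```text
9.9 [588.6 152.  100.1] yaw 180.0 zdir [ 0.004  0.    -1.   ] q [ 0.15  0.52 -0.09  0.95 -0.    0.15] w 0.497 F [-0.  -0.5 -1.9] 30.782891660928726
[0.0172, -0.2993, 0.002] [0.0002, 0.0013, -0.0]
```

Emit:
servo_tool:
  increments: [0.016,-0.299,0,0,0,0,0.016,-0.299,0,0,0,0,0.016,-0.299,0,0,0,0,0.016,-0.299,0,0,0,0,0.016,-0.299,0,0,0,0]

```text
t: 10.4
ee_pos: [577.8, 1.2, 96.9]
ee_rot: [-0.001, 0.001, 1.0, 0.0]
contact_force: [0.4, 1.6, -0.7]
width: 0.494
grasp_force: 30.9
```

Emit:
servo_tool:
  increments: [0,0,0.06,0,0,0,0,0,0.1,0,0,0,0,0,0.12,0,0,0,0,0,0.126,0,0,0,0,0,0.126,0,0,0]

```text
t: 10.9
ee_pos: [578.3, 3.5, 35.2]
ee_rot: [-0.001, -0.001, 1.0, 0.0]
contact_force: [0.6, 0.0, -0.5]
width: 0.497
grasp_force: 30.9
```

```bash
python3 - <<'E'
from h import *
show(); go([580.3,2.3,35.5],180)
E
```

```text
10.9 [578.3   3.5  35.2] yaw -179.9 zdir [-0.002  0.    -1.   ] q [-0.1   0.54 -0.26  0.78  0.   -0.11] w 0.497 F [ 0.6  0.  -0.5] 30.866865338757634
[-0.004, -0.0025, -0.0007] [0.0001, -0.0005, 0.0005]
```

Emit:
servo_tool:
  increments: [0,0,0,0,0,0,0,0,0,0,0,0,0,0,0,0,0,0]
  grip: 0.33

```text
t: 11.2
ee_pos: [579.5, 2.4, 35.8]
ee_rot: [0.0, -0.0, 1.0, -0.0]
contact_force: [0.5, 0.4, -0.1]
width: 0.671
grasp_force: 0.0
```

Emit:
servo_tool:
  increments: [0,0,-0.05,0,0,0,0,0,-0.15,0,0,0,0,0,-0.15,0,0,0]

```text
t: 11.5
ee_pos: [583.9, 1.7, 117.1]
ee_rot: [0.006, 0.0, 1.0, -0.001]
contact_force: [2.1, -0.7, 0.0]
width: 0.67
grasp_force: 0.0
```

Emit:
servo_tool:
  increments: [0.26,0.318,0,0,0,0.2267,0.26,0.318,0,0,0,0.2267,0.26,0.318,0,0,0,0.2267,0.26,0.318,0,0,0,0.2267,0.26,0.318,0,0,0,0.2267]

```text
t: 12.0
ee_pos: [445.4, 163.7, 110.2]
ee_rot: [-0.001, 0.349, 0.937, -0.0]
contact_force: [-0.2, -0.7, -1.0]
width: 0.67
grasp_force: 0.0
```

Emit:
servo_tool:
  increments: [0,0,0,0,0,0.2267,0,0,0,0,0,0.2267,0,0,0,0,0,0.2267,0,0,0,0,0,0.2267,0,0,0,0,0,0.2267]

```text
t: 12.5
ee_pos: [449.3, 161.3, 110.6]
ee_rot: [0.0, 0.656, 0.755, 0.0]
contact_force: [-0.5, 0.2, -0.6]
width: 0.669
grasp_force: 0.0
```

Emit:
servo_tool:
  increments: [0,0,0,0,0,0,0,0,0,0,0,0]

```text
t: 12.7
ee_pos: [449.2, 161.2, 110.5]
ee_rot: [0.0, 0.653, 0.758, 0.0]
contact_force: [-0.3, 0.0, -0.1]
width: 0.669
grasp_force: 0.0
```

```bash
python3 - <<'E'
from h import *
show(); go([449,162.5,25],98.4); d=grab('wrist','w5.png'); c=cloud(d); k=(c[...,2]>17)&(c[...,2]<30)&(abs(c[...,0]-449)<30)&(abs(c[...,1]-162)<40); p=c[k]; print(len(p),cv2.minAreaRect(p[:,:2].astype(np.float32)))
t=c[(c[...,2]>25)&(c[...,2]<39)&(abs(c[...,0]-580)<28)&(abs(c[...,1]-2)<28)]; print('tin',len(t),t.mean(0) if len(t) else 0)
E
```

```text
12.7 [449.2 161.2 110.5] yaw 98.52 zdir [ 0. -0. -1.] q [ 0.21  0.28 -0.44  0.85 -0.    1.63] w 0.669 F [-0.3  0.  -0.1] 0.0
[0.0026, -0.0001, 0.171] [0.0001, 0.0, 0.0006]
2415 ((447.32568359375, 162.0393524169922), (19.814260482788086, 46.6962890625), 8.173245429992676)
tin 293 [583.76481576  20.70760946  30.77915589]
```

View pics/w5.png

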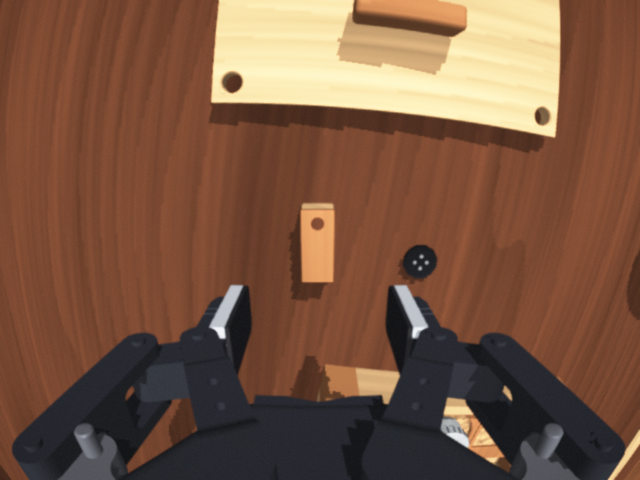

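Emit:
servo_tool:
  increments: [0.001,0,0.08,0,0,0,0.001,0,0.13,0,0,0,0.001,0,0.165,0,0,0,0.001,0,0.171,0,0,0,0.001,0,0.171,0,0,0]
  grip: 0.58

```text
t: 13.25
ee_pos: [448.6, 161.6, 24.7]
ee_rot: [-0.0, 0.653, 0.757, -0.0]
contact_force: [0.9, -0.2, 0.5]
width: 0.419
grasp_force: 0.0
```

Emit:
servo_tool:
  increments: [0,0,0,0,0,0,0,0,0,0,0,0,0,0,0,0,0,0,0,0,0,0,0,0]
  grip: 1.0

```text
t: 13.65
ee_pos: [450.2, 162.0, 26.1]
ee_rot: [0.001, 0.653, 0.757, 0.001]
contact_force: [-0.8, -0.5, 6.5]
width: 0.221
grasp_force: 31.3
```

Emit:
servo_tool:
  increments: [0,0,-0.05,0,0,0,0,0,-0.15,0,0,0,0,0,-0.15,0,0,0,0,0,-0.15,0,0,0]

```text
t: 14.05
ee_pos: [450.4, 162.0, 101.3]
ee_rot: [0.001, 0.653, 0.757, 0.001]
contact_force: [-0.8, -0.3, -0.7]
width: 0.227
grasp_force: 30.5
```

Emit:
servo_tool:
  increments: [0,0,0,0,0,-0.224,0,0,0,0,0,-0.224,0,0,0,0,0,-0.224,0,0,0,0,0,-0.224,0,0,0,0,0,-0.224]

```text
t: 14.55
ee_pos: [447.5, 161.4, 98.2]
ee_rot: [-0.001, 0.35, 0.937, -0.001]
contact_force: [-0.5, 0.2, -0.3]
width: 0.225
grasp_force: 30.4
```

Emit:
servo_tool:
  increments: [0,0,0,0,0,-0.224,0,0,0,0,0,-0.224,0,0,0,0,0,-0.224,0,0,0,0,0,-0.224,0,0,0,0,0,-0.224]

```text
t: 15.05
ee_pos: [447.5, 161.4, 98.2]
ee_rot: [-0.002, 0.006, 1.0, -0.0]
contact_force: [-0.2, -0.6, 0.3]
width: 0.224
grasp_force: 30.4
```

```bash
python3 - <<'E'
from h import *
show(); go([650,1.1,99],179.1)
E
```

```text
15.05 [447.5 161.4  98.2] yaw 179.31 zdir [-0.003 -0.001 -1.   ] q [ 0.21  0.29 -0.46  0.82 -0.    0.22] w 0.224 F [-0.2 -0.6  0.3] 30.42464017868042
[-0.4088, -0.3156, -0.0026] [-0.0003, -0.001, 0.0012]
```

Emit:
servo_tool:
  increments: [-0.25,-0.19,0,0,0,0,-0.25,-0.19,0,0,0,0,-0.25,-0.19,0,0,0,0,-0.25,-0.19,0,0,0,0]

```text
t: 15.45
ee_pos: [576.1, 61.0, 98.5]
ee_rot: [0.001, 0.011, 1.0, -0.001]
contact_force: [-0.1, 1.2, 0.2]
width: 0.22
grasp_force: 30.4
```

Emit:
servo_tool:
  increments: [-0.157,-0.125,0,0,0,0,-0.157,-0.125,0,0,0,0,-0.157,-0.125,0,0,0,0,-0.157,-0.125,0,0,0,0,-0.157,-0.125,0,0,0,0]

```text
t: 15.95
ee_pos: [647.8, 1.7, 98.6]
ee_rot: [-0.002, 0.008, 1.0, 0.0]
contact_force: [-0.8, -0.7, 0.1]
width: 0.231
grasp_force: 30.4
```

Emit:
servo_tool:
  increments: [0,0,0,0,0,0,0,0,0,0,0,0]

```text
t: 16.15
ee_pos: [648.7, 1.8, 100.0]
ee_rot: [-0.0, 0.008, 1.0, 0.0]
contact_force: [0.1, -0.2, -0.3]
width: 0.223
grasp_force: 30.4
```

```bash
python3 - <<'E'
from h import *
show(); go([650,1.1,36],179.1); d=grab('wrist','w6.png')
E
```

```text
16.15 [648.7   1.8 100. ] yaw 179.1 zdir [-0.001  0.    -1.   ] q [-0.09  0.6   0.05  1.02  0.   -0.08] w 0.223 F [ 0.1 -0.2 -0.3] 30.423671901226044
[-0.0027, -0.0014, 0.128] [0.0, -0.0003, -0.0]
```

View pics/w6.png

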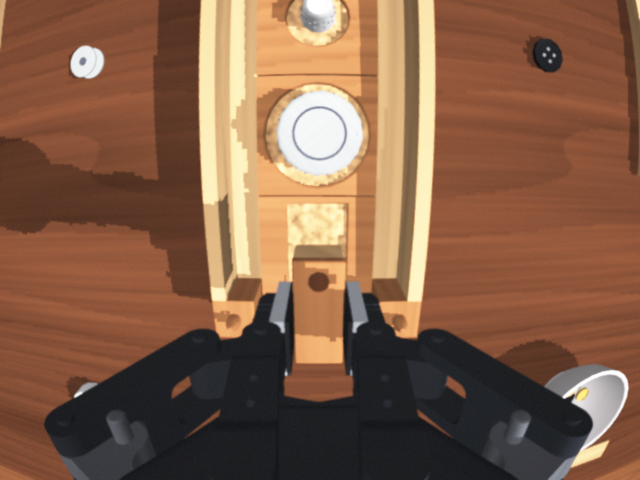

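The tin and the thimble are in their recesses, and the needle box is lined up over the oblong one.

Emit:
servo_tool:
  increments: [-0.001,-0.001,0.06,0,0,0,-0.001,-0.001,0.1,0,0,0,-0.001,-0.001,0.12,0,0,0,-0.001,-0.001,0.128,0,0,0,-0.001,-0.001,0.128,0,0,0]

```text
t: 16.7
ee_pos: [650.0, 0.5, 36.8]
ee_rot: [0.0, 0.008, 1.0, -0.0]
contact_force: [0.2, -1.0, 0.3]
width: 0.226
grasp_force: 30.4
```

Emit:
servo_tool:
  increments: [0,0,0.001,0,0,0,0,0,0.001,0,0,0]

```text
t: 16.9
ee_pos: [650.9, 0.3, 36.2]
ee_rot: [0.001, 0.008, 1.0, -0.0]
contact_force: [-0.2, -0.3, 1.3]
width: 0.225
grasp_force: 30.6
```

Emit:
servo_tool:
  increments: [0,0,0,0,0,0,0,0,0,0,0,0,0,0,0,0,0,0]
  grip: 0.55

```text
t: 17.2
ee_pos: [650.3, 0.2, 35.5]
ee_rot: [0.0, 0.009, 1.0, -0.0]
contact_force: [-0.7, 0.2, -0.7]
width: 0.45
grasp_force: 0.0
```

Emit:
servo_tool:
  increments: [0,0,-0.05,0,0,0,0,0,-0.15,0,0,0,0,0,-0.25,0,0,0,0,0,-0.35,0,0,0,0,0,-0.4,0,0,0]

```text
t: 17.7
ee_pos: [652.0, 0.1, 241.1]
ee_rot: [0.004, 0.009, 1.0, -0.0]
contact_force: [0.9, -0.5, 0.5]
width: 0.449
grasp_force: 0.0
```

Emit:
servo_tool:
  increments: [0.15,0,0,0,0,0,0.15,0,0,0,0,0,0.15,0,0,0,0,0,0.15,0,0,0,0.15,0,0,0,0,0]

```text
invalid input
```

```bash
python3 - <<'E'
from h import *
show(); d=grab('wrist','w7.png'); np.save('w7.npy',cloud(d)); import pickle; pickle.dump(d,open('w7.pkl','wb'))
E
```

```text
17.7 [6.520e+02 1.000e-01 2.411e+02] yaw 179.02 zdir [ 0.007 -0.001 -1.   ] q [-0.1   0.54  0.31  1.33 -0.   -0.08] w 0.449 F [ 0.9 -0.5  0.5] 0.0
```

View pics/w7.png

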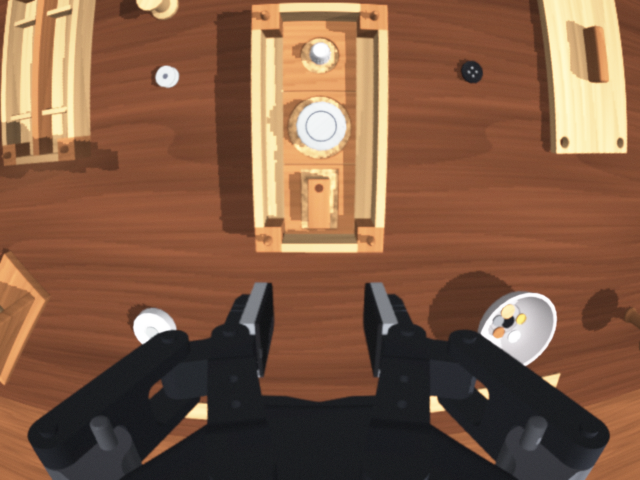

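All three items sit in their recesses: thimble (320,55), tin (321,126), needle box (319,203). I'll measure the box more closely now the arm is still.

```bash
cat >> h.py <<'E'
def rect(c,z0,z1,ctr,rx=150,ry=95):
    p=c.reshape(-1,3); p=p[np.isfinite(p).all(1)]
    k=(p[:,2]>z0)&(p[:,2]<z1)&(abs(p[:,0]-ctr[0])<rx)&(abs(p[:,1]-ctr[1])<ry); p=p[k]
    r=cv2.minAreaRect(p[:,:2].astype(np.float32)); print('rect',len(p),np.round(r[0],1),np.round(r[1],1),round(r[2],2),'z',np.percentile(p[:,2],[5,50,95]).round(1))
E
python3 - <<'E'
from h import *
import pickle
d=grab('wrist'); d=grab('wrist'); pickle.dump(d,open('w8.pkl','wb')); show(); c=cloud(d)
rect(c,34,46,(580,2)); rect(c,48,56,(580,2)); rect(c,5,16,(480,309))
g=cv2.resize(d['img'][0:260,230:400],None,fx=3,fy=3,interpolation=cv2.INTER_CUBIC)
cv2.imwrite('pics/box.png',np.hstack([g[0:150],g[630:780]])[:, :800] if 0 else np.vstack([g[0:150],g[630:780]]))
E
```

```text
17.85 [6.518e+02 1.000e-01 2.381e+02] yaw 179.02 zdir [ 0.005 -0.001 -1.   ] q [-0.1   0.54  0.31  1.33 -0.   -0.08] w 0.453 F [ 0.7 -0.4 -0. ] 0.0
rect 8474 [580.1   1.5] [118.9 226.8] 88.9 z [34.7 39.1 40.5]
rect 128 [579.5   1.5] [ 98.5 206.8] 88.87 z [48.2 50.1 51.9]
rect 10033 [496.6 309.9] [190.4 121.3] 4.62 z [ 9.3 11.1 12.5]
```

View pics/box.png

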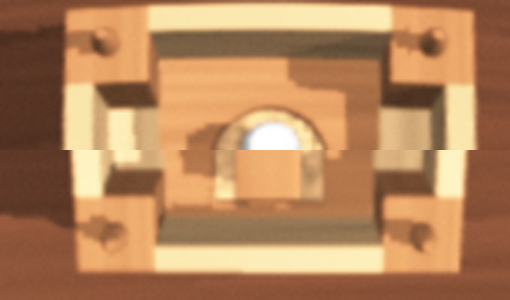

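The crop shows the four dowel tips. The wrist depth gives the box centre (579.8,1.5) and yaw -1.1°. Next I look at the tray from the same relative viewpoint.

Emit:
servo_tool:
  increments: [0.1,-0.3,0,0,0,0.0085,0.1,-0.3,0,0,0,0.0085,0.1,-0.3,0,0,0,0.0085,0.1,-0.3,0,0,0,0.0085]
  grip: 0.3

```text
t: 18.25
ee_pos: [594.9, -153.2, 233.2]
ee_rot: [-0.002, 0.025, 1.0, -0.0]
contact_force: [0.6, -0.0, 0.5]
width: 0.697
grasp_force: 0.0
```

Emit:
servo_tool:
  increments: [0.1,-0.3,0,0,0,0,0.1,-0.3,0,0,0,0,0.1,-0.3,0,0,0,0,0.1,-0.3,0,0,0,0,0.1,-0.3,0,0,0,0]

```text
t: 18.75
ee_pos: [540.1, -297.3, 233.7]
ee_rot: [-0.001, 0.023, 1.0, 0.001]
contact_force: [0.1, 0.8, 1.0]
width: 0.702
grasp_force: 0.0
```

Emit:
servo_tool:
  increments: [0,0,0,0,0,0,0,0,0,0,0,0]

```text
t: 18.95
ee_pos: [541.7, -294.6, 235.0]
ee_rot: [-0.0, 0.021, 1.0, 0.001]
contact_force: [-1.0, -0.4, -0.0]
width: 0.696
grasp_force: 0.0
```

```bash
python3 - <<'E'
from h import *
d=grab('wrist','w9.png'); show(); c=cloud(d)
rect(c,25,36,(479,-304)); rect(c,39,47,(479,-304)); rect(c,28,34,(479,-304),80,30)
go([479,-304,110],177.5)
E
```

```text
19.0 [ 541.8 -294.7  235.2] yaw 177.64 zdir [-0.     0.001 -1.   ] q [-0.6   0.47  0.18  1.28  0.   -0.56] w 0.702 F [-0.3 -0.2  0.4] 0.0
rect 10699 [ 477.3 -306.4] [119.2 227.2] 87.21 z [28.7 30.9 32.3]
rect 146 [ 477.4 -306. ] [ 99.3 207.1] 87.18 z [39.2 41.5 43.9]
rect 2098 [ 479.  -306.5] [ 10.7 160.3] 87.3 z [29.  30.2 31.4]
[0.1246, -0.0239, 0.2504] [0.0002, -0.0001, 0.0008]
```

Emit:
servo_tool:
  increments: [0.128,-0.0284,0.09,0,0,0.0024,0.128,-0.0284,0.18,0,0,0.0024,0.128,-0.0284,0.27,0,0,0.0024,0.128,-0.0284,0.27,0,0,0.0024,0.128,-0.0284,0.27,0,0,0.0024]
  grip: 0.5

```text
t: 19.5
ee_pos: [475.7, -306.0, 99.1]
ee_rot: [-0.002, 0.025, 1.0, 0.001]
contact_force: [0.3, 0.6, 0.2]
width: 0.494
grasp_force: 0.0
```

Emit:
servo_tool:
  increments: [0,0,0,0,0,0,0,0,0,0,0,0]

```text
t: 19.7
ee_pos: [479.3, -309.3, 103.4]
ee_rot: [0.002, 0.025, 1.0, -0.002]
contact_force: [-0.3, -0.5, 0.2]
width: 0.502
grasp_force: 0.0
```

```bash
python3 - <<'E'
from h import *
d=grab('wrist'); show(); c=cloud(d)
rect(c,28,34,(479,-304),50,30); rect(c,39,47,(479,-304))
go([477.4,-306.2,26.5],177.2)
E
```

```text
19.75 [ 479.1 -309.3  103.3] yaw 177.11 zdir [ 0.004 -0.004 -1.   ] q [-0.68  0.45 -0.21  0.91 -0.   -0.63] w 0.501 F [-0.2  0.6  0.3] 0.0
rect 2938 [ 478.8 -306.3] [  9.9 100.2] 86.99 z [29.2 30.2 31.2]
rect 226 [ 376.3 -301.2] [99.7  6.2] 87.15 z [39.2 41.3 43.6]
[0.0044, 0.0065, 0.1535] [-0.0011, 0.0014, -0.0005]
```

Emit:
servo_tool:
  increments: [0.004,0.006,0.05,0,0,0,0.004,0.006,0.1,0,0,0,0.004,0.006,0.14,0,0,0,0.004,0.006,0.152,0,0,0,0.004,0.006,0.152,0,0,0]

```text
t: 20.25
ee_pos: [475.2, -305.0, 24.8]
ee_rot: [0.0, 0.026, 1.0, -0.0]
contact_force: [-0.0, -0.6, 0.3]
width: 0.498
grasp_force: 0.0
```

Emit:
servo_tool:
  increments: [0,0,0,0,0,0,0,0,0,0,0,0]

```text
t: 20.45
ee_pos: [476.0, -305.7, 26.1]
ee_rot: [0.001, 0.026, 1.0, -0.001]
contact_force: [0.8, -0.4, 0.3]
width: 0.502
grasp_force: 0.0
```

```bash
python3 - <<'E'
from h import *
show(); go([477.4,-306.2,26.5],177.2)
E
```

```text
20.45 [ 476.  -305.7   26.1] yaw 177.07 zdir [ 0.002 -0.002 -1.   ] q [-0.68  0.52 -0.31  0.73 -0.   -0.63] w 0.502 F [ 0.8 -0.4  0.3] 0.0
[-0.0028, -0.0008, -0.0009] [-0.0006, 0.0008, -0.0007]
```

Emit:
servo_tool:
  increments: [-0.002,0,0,0,0,0,-0.002,0,0,0,0,0,-0.002,0,0,0,0,0,-0.002,0,0,0,0,0,-0.002,0,0,0,0,0]
  grip: 1.0
  force: 70

```text
t: 20.95
ee_pos: [476.3, -305.4, 25.3]
ee_rot: [0.001, 0.026, 1.0, -0.001]
contact_force: [-0.7, 0.5, 5.8]
width: 0.102
grasp_force: 70.3
```

Emit:
servo_tool:
  increments: [0,0,0,0,0,0,0,0,0,0,0,0]

```text
t: 21.15
ee_pos: [476.3, -305.4, 25.3]
ee_rot: [0.001, 0.026, 1.0, -0.001]
contact_force: [-0.6, 0.1, 5.8]
width: 0.104
grasp_force: 70.3
```

```bash
python3 - <<'E'
from h import *
for i in range(3):
    d=grab('wrist'); show()
E
```

```text
21.2 [ 476.3 -305.4   25.3] yaw 177.06 zdir [ 0.001 -0.001 -1.   ] q [-0.68  0.53 -0.31  0.74 -0.   -0.63] w 0.098 F [-1.7  0.1  6. ] 70.32110810279846
21.25 [ 476.3 -305.4   25.3] yaw 177.06 zdir [ 0.001 -0.001 -1.   ] q [-0.68  0.53 -0.31  0.74 -0.   -0.63] w 0.099 F [-0.7 -0.5  5.4] 70.32097220420837
21.3 [ 476.3 -305.4   25.3] yaw 177.06 zdir [ 0.001 -0.001 -1.   ] q [-0.68  0.53 -0.31  0.74 -0.   -0.63] w 0.099 F [-0.7  0.3  6. ] 70.32093286514282
```

Emit:
servo_tool:
  increments: [0,0,-0.04,0,0,0,0,0,-0.1,0,0,0,0,0,-0.17,0,0,0,0,0,-0.21,0,0,0,0,0,-0.21,0,0,0]

```text
t: 21.8
ee_pos: [477.4, -306.1, 132.1]
ee_rot: [0.002, 0.026, 1.0, -0.002]
contact_force: [0.2, 0.1, -2.7]
width: 0.1
grasp_force: 69.3
```

Emit:
servo_tool:
  increments: [-0.017,0.0625,0,0,0,0,-0.035,0.125,0,0,0,0,-0.052,0.1875,0,0,0,0,-0.07,0.25,0,0,0,0,-0.0865,0.3125,0,0,0,0]

```text
t: 22.3
ee_pos: [525.8, -149.2, 127.1]
ee_rot: [-0.002, 0.026, 1.0, 0.001]
contact_force: [0.1, -1.2, -2.2]
width: 0.102
grasp_force: 69.2
```

Emit:
servo_tool:
  increments: [-0.017,0.0625,0,0,0,0,-0.035,0.125,0,0,0,0,-0.052,0.1875,0,0,0,0,-0.07,0.26,0,0,0,0,-0.0865,0.3125,0,0,0,0]

```text
t: 22.8
ee_pos: [576.8, 5.1, 126.9]
ee_rot: [-0.002, 0.025, 1.0, 0.0]
contact_force: [0.3, -0.9, -2.4]
width: 0.102
grasp_force: 69.3
```

Emit:
servo_tool:
  increments: [0,0,0,0,0,-0.0097,0,0,0,0,0,-0.0097,0,0,0,0,0,-0.0097,0,0,0,0,0,-0.0097]

```text
t: 23.2
ee_pos: [577.4, 2.2, 128.5]
ee_rot: [-0.001, 0.011, 1.0, -0.0]
contact_force: [0.6, -0.1, -2.2]
width: 0.098
grasp_force: 69.3
```

```bash
python3 - <<'E'
from h import *
d=grab('wrist'); d=grab('wrist','w10.png'); show(); c=cloud(d)
P=np.array(d['s']['ee_pos']); z=P[2]
rect(c,z-1.5+4.5-1,z+13+8,(P[0],P[1]),140,80); rect(c,z+13.5,z+21,(P[0],P[1]),140,80)
go([578.7,2.3,90],178.8)
E
```

```text
23.3 [577.8   2.1 129.1] yaw 178.73 zdir [-0.001 -0.    -1.   ] q [-0.11  0.44 -0.14  0.99 -0.   -0.08] w 0.1 F [-0.5 -0.1 -2. ] 69.32406663894653
rect 41131 [539.    2.6] [119.8 149.1] 89.04 z [132.7 134.5 140.8]
rect 1727 [531.2   2.7] [ 99. 114.] 88.83 z [142.7 145.9 148.7]
[-0.0018, 0.0004, 0.0781] [-0.0, -0.0002, -0.0004]
```

View pics/w10.png

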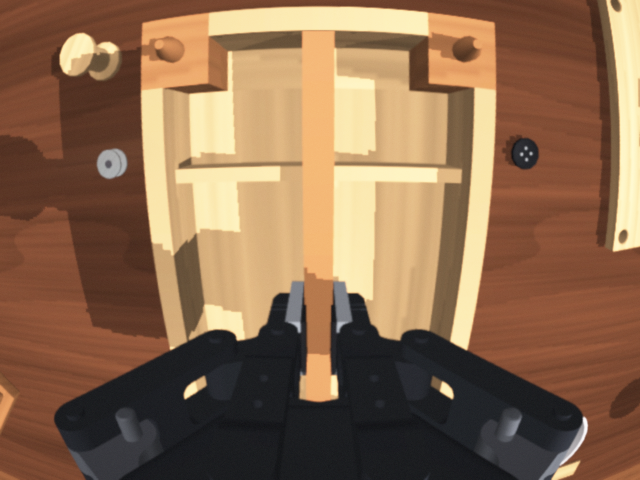

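The tray is held level, with its near posts at (168,48) and (467,47), and it sits within about 1 mm of the target. I'm lowering it.

Emit:
servo_tool:
  increments: [-0.002,0,0.03,0,0,-0.0003,-0.002,0,0.06,0,0,-0.0003,-0.002,0,0.078,0,0,-0.0003,-0.002,0,0.078,0,0,-0.0003,-0.002,0,0.078,0,0,-0.0003]

```text
t: 23.8
ee_pos: [579.2, 2.5, 90.6]
ee_rot: [-0.0, 0.01, 1.0, -0.0]
contact_force: [0.0, -0.1, -2.4]
width: 0.102
grasp_force: 69.4
```

```bash
python3 - <<'E'
from h import *
d=grab('scene','s11.png'); e=grab('side','s12.png'); show(); go([578.7,2.3,66],178.8)
cv2.imwrite('pics/c11.png',np.hstack([cv2.resize(d['img'][200:320,270:440],(400,282)),cv2.resize(e['img'][175:295,215:385],(400,282))]))
E
```

```text
23.9 [579.9   2.6  91.3] yaw 178.85 zdir [ 0.001 -0.    -1.   ] q [-0.1   0.48 -0.19  0.9  -0.   -0.08] w 0.103 F [-0.9 -0.6 -3.4] 69.35109257698059
[0.0024, -0.0006, 0.0506] [-0.0001, 0.0005, 0.0003]
```

View pics/c11.png

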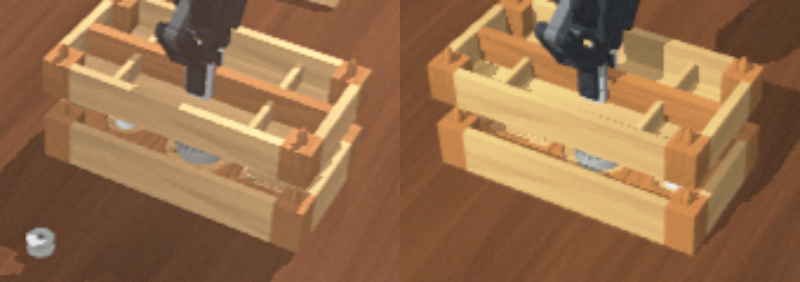

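The tray hangs parallel right above the bottom tier in both views. I'll lower it over the dowels slowly.

Emit:
servo_tool:
  increments: [0.0015,-0.0005,0.01,0,0,0,0.0015,-0.0005,0.015,0,0,0,0.0015,-0.0005,0.02,0,0,0,0.0015,-0.0005,0.025,0,0,0,0.0015,-0.0005,0.03,0,0,0]

```text
t: 24.4
ee_pos: [578.4, 2.5, 75.2]
ee_rot: [-0.0, 0.01, 1.0, -0.0]
contact_force: [0.3, -0.1, -2.6]
width: 0.105
grasp_force: 69.3
```

Emit:
servo_tool:
  increments: [0,0,0.005,0,0,0,0,0,0.009,0,0,0,0,0,0.013,0,0,0,0,0,0.017,0,0,0,0,0,0.02,0,0,0]

```text
t: 24.9
ee_pos: [578.4, 2.5, 65.3]
ee_rot: [-0.0, 0.01, 1.0, -0.0]
contact_force: [-0.7, 1.2, 7.5]
width: 0.102
grasp_force: 71.0
```

Emit:
servo_tool:
  increments: [0,0,0,0,0,0,0,0,0,0,0,0]

```text
t: 25.1
ee_pos: [578.5, 2.5, 65.5]
ee_rot: [0.0, 0.01, 1.0, -0.0]
contact_force: [-0.5, 0.5, -3.0]
width: 0.103
grasp_force: 69.4
```

Emit:
servo_tool:
  increments: [0,0,0,0,0,0,0,0,0,0,0,0,0,0,0,0,0,0,0,0,0,0,0,0]
  grip: 0.5

```text
t: 25.5
ee_pos: [578.7, 2.5, 65.7]
ee_rot: [0.0, 0.01, 1.0, -0.0]
contact_force: [0.7, -0.0, 0.6]
width: 0.502
grasp_force: 0.0
```

Emit:
servo_tool:
  increments: [0,0,-0.05,0,0,0,0,0,-0.13,0,0,0,0,0,-0.22,0,0,0,0,0,-0.31,0,0,0,0,0,-0.35,0,0,0]

```text
t: 26.0
ee_pos: [580.3, 2.4, 245.5]
ee_rot: [0.004, 0.01, 1.0, -0.0]
contact_force: [0.7, -0.2, 0.9]
width: 0.498
grasp_force: 0.0
```

Emit:
servo_tool:
  increments: [-0.12,0,0,0,0,0,-0.12,0,0,0,0,0,-0.12,0,0,0,0,0,-0.12,0,0,0,0,0]

```text
t: 26.4
ee_pos: [638.0, 1.4, 240.2]
ee_rot: [-0.0, 0.01, 1.0, -0.0]
contact_force: [-0.6, 0.5, -0.0]
width: 0.499
grasp_force: 0.0
```

```bash
python3 - <<'E'
from h import *
d=grab('wrist'); d=grab('wrist','w13.png'); show(); c=cloud(d)
rect(c,66,77,(580,2)); rect(c,79,88,(580,2))
go([548,309,240],185)
E
```

```text
26.5 [637.6   1.4 240.7] yaw 178.86 zdir [-0. -0. -1.] q [-0.1   0.51  0.27  1.33 -0.   -0.08] w 0.5 F [0.7 0.  0.6] 0.0
rect 12770 [579.3   2.1] [119.  226.6] 88.89 z [68.9 70.9 72.3]
rect 184 [579.3   2.1] [ 99.7 207.6] 88.74 z [79.1 81.  83.6]
[0.1913, 0.6115, 0.0014] [-0.0, -0.0002, -0.0341]
```

View pics/w13.png

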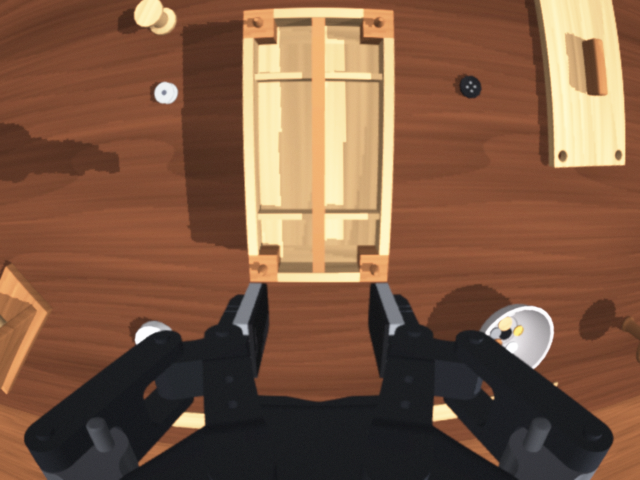

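The tray is seated: its rim reads about 71, the same -1 mm bias as before, and its centre is (579.3,2.1) at yaw -1.1°. Next is the lid.

Emit:
servo_tool:
  increments: [0.1,0.306,0,0,0,0,0.1,0.306,0,0,0,0,0.1,0.306,0,0,0,0,0.1,0.306,0,0,0,0]

```text
t: 26.9
ee_pos: [588.7, 159.6, 241.2]
ee_rot: [-0.0, 0.007, 1.0, 0.001]
contact_force: [-0.2, 0.0, -0.4]
width: 0.499
grasp_force: 0.0
```

Emit:
servo_tool:
  increments: [0.091,0.306,0,0,0,-0.034,0.091,0.306,0,0,0,-0.034,0.091,0.306,0,0,0,-0.034,0.091,0.306,0,0,0,-0.034,0.091,0.306,0,0,0,-0.034]

```text
t: 27.4
ee_pos: [548.0, 310.3, 240.7]
ee_rot: [0.0, -0.045, 0.999, -0.0]
contact_force: [-0.2, -0.8, -0.2]
width: 0.501
grasp_force: 0.0
```

Emit:
servo_tool:
  increments: [0,0,0,0,0,0,0,0,0,0,0,0]

```text
t: 27.6
ee_pos: [549.6, 307.4, 240.6]
ee_rot: [0.0, -0.042, 0.999, -0.0]
contact_force: [0.6, -0.1, 0.6]
width: 0.502
grasp_force: 0.0
```

```bash
python3 - <<'E'
from h import *
d=grab('wrist'); show(); c=cloud(d)
rect(c,6,15,(481,309)); rect(c,30,40,(481,309))
E
```

```text
27.65 [549.7 307.4 240.6] yaw -175.16 zdir [ 0. -0. -1.] q [ 0.41  0.5   0.24  1.31 -0.    0.32] w 0.504 F [ 0.3 -0.6 -0.3] 0.0
rect 26628 [478.2 308.6] [226.6 119.2] 4.96 z [ 9.9 11.2 12.4]
rect 1227 [478.4 309. ] [63.6 14.9] 4.83 z [33.3 34.9 36.3]
```

Emit:
servo_tool:
  increments: [0.142,0.0146,0.09,0,0,-0.0006,0.142,0.0146,0.18,0,0,-0.0006,0.142,0.0146,0.26,0,0,-0.0006,0.142,0.0146,0.26,0,0,-0.0006,0.142,0.0146,0.26,0,0,-0.0006]

```text
t: 28.15
ee_pos: [476.8, 308.7, 109.4]
ee_rot: [-0.002, -0.044, 0.999, -0.001]
contact_force: [-0.6, 0.3, -0.1]
width: 0.503
grasp_force: 0.0
```

Emit:
servo_tool:
  increments: [0,0,0.06,0,0,0,0,0,0.08,0,0,0,0,0,0.08,0,0,0,0,0,0.08,0,0,0]

```text
t: 28.55
ee_pos: [479.3, 310.7, 72.2]
ee_rot: [0.001, -0.044, 0.999, 0.0]
contact_force: [0.1, 0.3, 0.5]
width: 0.503
grasp_force: 0.0
```

```bash
python3 - <<'E'
from h import *
d=grab('wrist'); d=grab('wrist'); show(); c=cloud(d); rect(c,30,40,(481,309)); go([478.3,308.7,33],184.9)
E
```

```text
28.65 [479.2 310.8  72.2] yaw -174.92 zdir [ 0.003  0.001 -1.   ] q [ 0.46  0.48 -0.24  0.85 -0.    0.38] w 0.499 F [ 0.4  0.3 -0.1] 0.0
rect 4090 [477.9 308.4] [63.5 16.1] 5.48 z [33.  35.  36.1]
[0.0023, -0.0042, 0.0784] [0.0003, 0.0009, 0.001]
```

Emit:
servo_tool:
  increments: [0.002,-0.004,0.04,0,0,0.0005,0.002,-0.004,0.065,0,0,0.0005,0.002,-0.004,0.078,0,0,0.0005,0.002,-0.004,0.078,0,0,0.0005]

```text
t: 29.05
ee_pos: [476.0, 307.8, 30.6]
ee_rot: [-0.001, -0.044, 0.999, -0.0]
contact_force: [0.8, -0.1, 0.4]
width: 0.499
grasp_force: 0.0
```

Emit:
servo_tool:
  increments: [0,0,0,0,0,0,0,0,0,0,0,0,0,0,0,0,0,0,0,0,0,0,0,0,0,0,0,0,0,0]
  grip: 1.0
  force: 70

```text
t: 29.55
ee_pos: [477.5, 308.6, 32.3]
ee_rot: [0.001, -0.044, 0.999, 0.0]
contact_force: [-1.6, 2.0, 6.2]
width: 0.171
grasp_force: 71.2
```

Emit:
servo_tool:
  increments: [0,0,0,0,0,0,0,0,0,0,0,0]

```text
t: 29.75
ee_pos: [477.4, 308.6, 32.3]
ee_rot: [0.001, -0.044, 0.999, 0.0]
contact_force: [-0.6, 0.3, 6.8]
width: 0.171
grasp_force: 71.3
```

```bash
python3 - <<'E'
from h import *
show()
E
```

```text
29.75 [477.4 308.6  32.3] yaw -175.0 zdir [ 0.001  0.001 -1.   ] q [ 0.46  0.52 -0.29  0.75  0.    0.37] w 0.171 F [-0.6  0.3  6.8] 71.25807166099548
```

Emit:
servo_tool:
  increments: [0,0,-0.04,0,0,0,0,0,-0.11,0,0,0,0,0,-0.19,0,0,0,0,0,-0.26,0,0,0,0,0,-0.285,0,0,0]

```text
t: 30.25
ee_pos: [478.4, 308.9, 177.2]
ee_rot: [0.002, -0.044, 0.999, 0.001]
contact_force: [1.1, 0.3, -2.4]
width: 0.173
grasp_force: 70.2
```

Emit:
servo_tool:
  increments: [-0.015,-0.063,0,0,0,0,-0.03,-0.126,0,0,0,0,-0.044,-0.188,0,0,0,0,-0.059,-0.251,0,0,0,0,-0.074,-0.314,0,0,0,0]

```text
t: 30.75
ee_pos: [526.5, 153.6, 171.9]
ee_rot: [-0.002, -0.044, 0.999, -0.0]
contact_force: [0.8, -0.4, -4.0]
width: 0.173
grasp_force: 70.1
```

Emit:
servo_tool:
  increments: [-0.015,-0.063,0,0,0,0,-0.03,-0.126,0,0,0,0,-0.044,-0.188,0,0,0,0,-0.059,-0.251,0,0,0,0,-0.074,-0.314,0,0,0,0]

```text
t: 31.25
ee_pos: [577.0, 0.6, 171.8]
ee_rot: [-0.002, -0.044, 0.999, 0.0]
contact_force: [0.4, 0.7, -2.9]
width: 0.171
grasp_force: 70.1
```

Emit:
servo_tool:
  increments: [0,0,0,0,0,0.015,0,0,0,0,0,0.0342,0,0,0,0,0,0.0342,0,0,0,0,0,0.0342]

```text
t: 31.65
ee_pos: [577.1, 1.9, 172.5]
ee_rot: [-0.001, 0.009, 1.0, 0.0]
contact_force: [0.3, 0.4, -3.3]
width: 0.172
grasp_force: 70.1
```

```bash
python3 - <<'E'
from h import *
d=grab('wrist'); d=grab('wrist','w14.png'); show(); c=cloud(d); P=np.array(d['s']['ee_pos'])
rect(c,P[2]-26,P[2]-18,P[:2],140,80); go([578.5,2.2,130],178.85)
E
```

```text
31.75 [577.4   2.1 173.2] yaw 178.91 zdir [-0.001  0.    -1.   ] q [-0.11  0.41 -0.06  1.09 -0.   -0.09] w 0.173 F [ 0.1  0.6 -2.7] 70.12090802192688
rect 76631 [556.7   2.1] [119.4 183.8] 89.04 z [150.8 151.9 153. ]
[-0.0022, 0.0002, 0.0864] [-0.0, -0.0004, 0.0004]
```

Emit:
servo_tool:
  increments: [-0.002,0,0.03,0,0,0,-0.002,0,0.065,0,0,0,-0.002,0,0.086,0,0,0,-0.002,0,0.086,0,0,0,-0.002,0,0.086,0,0,0]

```text
t: 32.25
ee_pos: [578.8, 2.0, 131.1]
ee_rot: [-0.0, 0.01, 1.0, -0.0]
contact_force: [0.2, 0.2, -2.4]
width: 0.172
grasp_force: 70.1
```

Emit:
servo_tool:
  increments: [0,0,0,0,0,0,0,0,0,0,0,0]

```text
t: 32.45
ee_pos: [579.7, 1.8, 131.9]
ee_rot: [0.001, 0.01, 1.0, -0.0]
contact_force: [0.5, -0.2, -2.1]
width: 0.172
grasp_force: 70.1
```

```bash
python3 - <<'E'
from h import *
show(); go([578.5,2.2,104.3],178.85)
E
```

```text
32.45 [579.7   1.8 131.9] yaw 178.85 zdir [ 0.002 -0.    -1.   ] q [-0.11  0.44 -0.13  0.99 -0.   -0.09] w 0.172 F [ 0.5 -0.2 -2.1] 70.12060403823853
[0.0024, 0.0008, 0.0552] [-0.0001, 0.0006, 0.0]
```

Emit:
servo_tool:
  increments: [0.0015,0.0006,0.01,0,0,0,0.0015,0.0006,0.018,0,0,0,0.0015,0.0006,0.024,0,0,0,0.0015,0.0006,0.03,0,0,0,0.0015,0.0006,0.034,0,0,0]

```text
t: 32.95
ee_pos: [577.9, 2.1, 113.5]
ee_rot: [-0.0, 0.01, 1.0, -0.0]
contact_force: [-0.3, 0.7, -2.0]
width: 0.169
grasp_force: 70.1
```

Emit:
servo_tool:
  increments: [0,0,0.005,0,0,0,0,0,0.009,0,0,0,0,0,0.013,0,0,0,0,0,0.017,0,0,0,0,0,0.02,0,0,0]

```text
t: 33.45
ee_pos: [578.2, 2.1, 104.3]
ee_rot: [0.0, 0.01, 1.0, -0.0]
contact_force: [-2.7, -0.4, 8.3]
width: 0.17
grasp_force: 71.9
```

Emit:
servo_tool:
  increments: [0,0,0,0,0,0,0,0,0,0,0,0]

```text
t: 33.65
ee_pos: [578.2, 2.1, 104.3]
ee_rot: [0.0, 0.01, 1.0, -0.0]
contact_force: [-1.6, -0.7, 1.0]
width: 0.17
grasp_force: 70.5
```

Fully down at 104.3. I'll release, back off and check.

Emit:
servo_tool:
  increments: [0,0,0,0,0,0,0,0,0,0,0,0,0,0,0,0,0,0,0,0,0,0,0,0]
  grip: 0.5

```text
t: 34.05
ee_pos: [578.4, 2.1, 104.1]
ee_rot: [0.0, 0.01, 1.0, -0.0]
contact_force: [-0.1, -0.4, -0.4]
width: 0.5
grasp_force: 0.0
```

Emit:
servo_tool:
  increments: [0,0,-0.05,0,0,0,0,0,-0.13,0,0,0,0,0,-0.22,0,0,0,0,0,-0.3,0,0,0,0,0,-0.3,0,0,0]

```text
t: 34.55
ee_pos: [581.6, 1.8, 260.7]
ee_rot: [0.006, 0.01, 1.0, -0.001]
contact_force: [0.0, -0.2, 0.1]
width: 0.5
grasp_force: 0.0
```

Emit:
servo_tool:
  increments: [-0.12,0,0,0,0,0,-0.12,0,0,0,0,0,-0.12,0,0,0,0,0,-0.12,0,0,0,0,0]

```text
t: 34.95
ee_pos: [637.8, 1.0, 253.3]
ee_rot: [-0.001, 0.01, 1.0, 0.0]
contact_force: [-0.1, -0.1, -0.3]
width: 0.5
grasp_force: 0.0
```

```bash
python3 - <<'E'
from h import *
d=grab('wrist'); d=grab('wrist','w15.png'); show(); c=cloud(d)
rect(c,79,87,(580,2)); rect(c,100,112,(580,2))
for x in(500,660):
  for y in(-35,38):
    k=(abs(c[...,0]-x)<12)&(abs(c[...,1]-y)<12)&(c[...,2]>60); print(x,y,np.median(c[k][:,2]).round(2),k.sum())
e=grab('scene'); f=grab('side'); 
cv2.imwrite('pics/c15.png',np.hstack([cv2.resize(e['img'][140:380,130:450],(400,300)),cv2.resize(f['img'][130:370,180:500],(400,300))]))
E
```

```text
35.05 [637.5   1.  254.2] yaw 178.85 zdir [-0. -0. -1.] q [-0.1   0.51  0.3   1.36 -0.   -0.08] w 0.502 F [ 0.3 -0.4 -0.4] 0.0
rect 37391 [579.8   1.6] [119.1 227.5] 88.89 z [82.  83.2 84.4]
rect 1873 [579.4   1.8] [15.5 63.5] 89.03 z [105.1 106.9 108.2]
500 -35 83.18 882
500 38 83.18 874
660 -35 83.2 785
660 38 83.48 1011
```

View pics/c15.png

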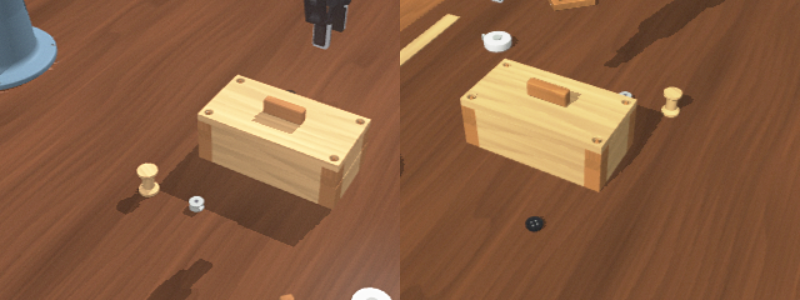

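The lid is level and fully down (83.2, with a 1 mm camera bias from 84). The box is closed flush and the bystander items haven't moved.

```bash
python3 -c "
from plant import *
print(sign_off())"
```

```text
the job is handed in; nothing more can be done
None
```

The sewing box is packed and handed in: the thimble, pin tin and needle box are in their recesses, the tray and then the lid are fully down, and the arm did not touch the other sewing things.

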